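# Load a fish tin into the pantry shelf lane

### The arm

A 7-joint arm with a two-finger parallel gripper is mounted at the origin on the work surface. World frame = base frame: x ahead of the robot, y to its left, z up, the work surface at z = 0. Lengths are in m, angles in rad, forces in N, time in s.
With the tool pointing down it reaches from about 0.4 to 0.85 m from the base axis. Payload 6.9 kg.
Tool frame: the origin (TCP) lies at the very end of the fingers, on their centre line; the grasp point (between the pads) lies 19 mm behind it (manip.grasp_offset is the z of the grasp point in the tool frame, in m); z points along the fingers, y is the line along which they close (so a half turn about z gives the same grasp; the last joint's range is limited). The gripper opens to 85 mm and grips with 20 to 120 N. Pads are 22 mm wide; open, the fingers measure 114 mm over their backs; the gripper's body (76 mm by 85 mm) begins 54 mm behind the grasp point. The pads swing forward as they close: fully open they stand 13 mm farther back than shut.
Start: joints at [-1.022, 0.507, -0.238, 1.5, 0.126, 1.149, -0.155], TCP at [0.268, 0.565, 0.204] pointing down, gripper open.
Joint ranges: [-3.08, 3.08], [-0.24, 2.05], [-1.43, 1.35], [0, 2.5], [-1.52, 4.66], [0.17, 1.96], [-2.89, 2.89]. Speed limits (rad/s): [2.39, 2.39, 3.14, 3.14, 3.14, 3.14, 3.14].

### API

Orientations are given as [roll, pitch, yaw] about the fixed x, y, z axes, in that order (R = Rz(yaw) Ry(pitch) Rx(roll)).
In Python, from plant import manip gives the robot as it stands.
- The arm moves only by the tool jog_arm, never from a script. Its argument "increments" is a list of rows, each an object of numbers: "dx", "dy", "dz": the shift along the tool's x, y, z normalised to -1 to 1, where 1 is 0.1 m; "turn": the turn about the tool's z normalised to -1 to 1, where 1 is pi rad. A call has 1 to 20 rows; each row is the pose to reach, as a shift and turn from the pose commanded when the call began, along the tool's axes at that moment, turning the shorter way round; what a row does not reach only later rows make up. A row lasts 1/8 s, in which the tool goes at most 62.5 mm and 10.7 degrees, less where a joint would pass 70% of its speed; a pose out of reach is approached as far as the arm can. A call with a number of a shift or a turn outside -1 to 1 is refused whole. A call with a gripper value outside its range is refused whole. "claw" is the opening, from 0 (shut) to 1 (fully open), set as the call begins (left out, the last holds). The fingers move at their own pace and stop on an object; the grip force is fixed at half the most. Time passes only in rows, so rows that repeat a pose let the fingers close. It gives the time, the measured TCP pose, the force, the opening and the grip force at its end, in the units of the state.
- manip.observe(): the state, without advancing time (a new reading comes with each control period).
- manip.capture(name): name is "side" or "top" or "wrist"; returns a dict with "pixels" (400x640x3 uint8, red, green, blue), "camera_matrix" (3x3 intrinsics, pixels), "cam_to_world" (4x4, takes a point from camera to world coordinates). Camera axes: x right, y down, z forward; pixel columns grow to the right and rows downward; lengths in m; the calibration is good to about 2 mm. A picture is of the moment at which its call begins. There is no depth.
- manip.finish_job(): hands the job in; it is judged then, once.
The state is a dict: "time": time; "joint_positions": joint angles; "joint_vel": joint speeds; "joint_efforts": joint torques, N m; "ee_pos": TCP position; "ee_rot": TCP orientation; "ft_force": force on the tool from outside, world axes, zero at the start; "moment": the same for the moment, N m; "opening": finger opening in m; "finger_force": force on a finger pad.
Only numpy, scipy, OpenCV 4.12 (cv2) and the standard library are available. Lean on these libraries where they do the work, as an engineer would, in place of code of your own. Each camera call takes 0.05 s, during which the arm holds its last target. There are 200 camera calls.

### The job

Take the wooden push stick by its upright handle and, using only the stick on the tin, feed the flat fish tin from the open tray of the shelf lane through the narrow covered channel until it presses the sprung bumper back and the catch drops in behind it. Push gently enough not to dent the tin, then draw the stick back out and lay it flat on the table, clear of the lane, leaving the tin caught against the bumper and the cans and jar where they are.

Things in the scene. Friction and masses are not known exactly. Their poses are not given: they have to be found in the camera images.
- lane: Fixed shelf lane of grey sheet steel, 410 mm long, 100 mm wide. Origin on the table under its centre line; +x is the feeding direction, z up. Floor plate 4 mm thick from x = -150 to +260 mm. x = -150 to -20: open tray, 92 mm wide inside, walls up to z = 26 mm. x = -20 to +20: walls taper in to the channel, which runs from +20 to +260.
- lane_mouth (a point): Middle of the channel's entrance on the lane floor: lane x = +20, y = 0, z = 4 mm; axes of the lane. Channel 60 mm wide inside; roof lips (underside z = 28.5, top 30.5 mm above the table) leave a 22 mm slot. A steel end stop is clamped in it at a place that differs each time and is not measured: its free bumper face lies 155 to 195 mm beyond this point along +x.
- bumper (a joint): Travel of the sprung bumper plate on the end stop, in m: 0 = free, grows as the tin presses it along lane +x, hard end at 0.009. It pushes back with 3 N at 0 and 0.8 N more per mm (10 N at the hard end, beyond which force rises steeply). The catch drops behind the tin at about 5 mm; let go then, the tin springs back onto it and the bumper stays about 3 mm in. If not caught it returns to 0.
- catch (a joint): Angle (rad) of the catch, a light sprung steel pawl in the roof slot, hinged 122 mm before the bumper's face on a bracket above the roof (top 46 mm above the table): 0 = hanging down, its tooth 16 mm above the lane floor (a 12 mm blade passes below); about 0.14 while it rides on the tin. It holds the tin by its rear face.
- tin_center (a point): Centre of the flat fish tin, bare aluminium, 80 mm (x) by 56 mm (y) by 22 mm high, about 160 g, z up; thin-walled, pushes above 18 N dent it. It starts on the floor of the open tray, its long side roughly along the lane, somewhat off-centre and turned.
- stick_grip (a point): Grip point of the pale wooden push stick, in its upright handle, 60 mm above the underside; +x towards the nose, z up. Blade 190 long, 30 wide, 12 mm high, from 40 mm behind (-x) to 150 mm ahead of this point, flat nose. Handle block 36 mm long (x), 24 wide (y), top 85 mm above the underside. About 140 g. Starts flat on its blade on the table, nose roughly in the feeding direction.
- can_tall: Bystander: can, 74 mm across, 110 mm tall; origin at its underside.
- can_short: Bystander: can, 66 mm across, 75 mm tall; origin at its underside.
- jar: Bystander: jar, 68 mm across, 100 mm tall; origin at its underside.
- stick: The push stick itself (see stick_grip); origin on its underside below the handle's centre, same axes.
- tin: The fish tin itself (see tin_center); origin at the centre of its underside, same axes.
Not all that is in view belongs to the job. Several things look just like the tin: the one meant starts farthest from the robot's base.

How it is judged:
On the way, in this order (a step that is already met when the one before it is completed fails the run):
1. the tin is pushed wholly under the channel's roof (x of tin_center in the frame of lane above 0.06 m), for 0.05 s.
2. the tin is pressed against the bumper by the stick, pushing it more than 2.5 mm back (value of joint bumper above 0.0025 m and contact force between stick and tin above 2 N), for 0.05 s.
At the end, for the whole second after the job is handed in: The tin lies flat and straight in the channel (within 0.1 rad), held by the catch against the bumper, which stays at least 1.5 mm in with nobody pushing; the stick stands flat on its blade on the table (within 3 mm and 0.05 rad), not on or touching the lane; tin and stick are at rest (value of joint bumper above 0.0015 m and x of tin_center in the frame of lane above 0.125 m and angle between the x axis of tin_center and the x axis of lane, either way round below 0.1 rad and angle between tin_center's own z axis and vertical below 0.1 rad and height (world z) of stick_grip between 0.056 and 0.063 m and angle between stick_grip's own z axis and vertical below 0.05 rad and contact force between stick and lane below 0.1 N and linear speed of each of tin, stick below 0.01 m/s).
It fails at once if the tin is pressed with more than 18 N and dented (contact force between stick and tin above 18 N).
It fails at once if the robot itself touches the tin (contact force between any of the fingers, the arm and tin above 0.5 N).
It fails at once if the tall can is moved more than 20 mm (distance of can_tall from where it was at the start of the episode above 0.02 m).
It fails at once if the short can is moved more than 20 mm (distance of can_short from where it was at the start of the episode above 0.02 m).
It fails at once if the jar is moved more than 20 mm (distance of jar from where it was at the start of the episode above 0.02 m).
It also fails if it takes over 58 s, if anything falls off the work surface, if the arm or the gripper's body presses on something with over 40 N, if the wrist force passes 120 N, or if a joint passes its speed limit or range.

## Working session

There is one attempt and no reset: what is moved stays moved. The work goes in short steps, Python scripts to look and compute and a tool call to move; the robot and the scene stay as the last step left them, time stands still between calls to the robot, and variables do not carry over. Pictures are saved under pics/ and viewed, at most 10 in all, crops included, and the job is handed in when it is done.

Besides the shell and the picture viewer there is one more tool, called after "Call:" as name([rows], argument=value, ...), one row to a line, values as JSON. jog_arm: Moves the arm, as the interface text tells. Its arguments: {"type":"object","properties":{"increments":{"type":"array"},"claw":{"type":"number"}},"required":["increments"]}

```bash
mkdir -p pics; ls
cat > h.py <<'E'
import numpy as np, cv2
from plant import manip
def cap(n,f):
    d=manip.capture(n); cv2.imwrite('pics/'+f+'.png',d['pixels'][:,:,::-1]); np.savez('pics/'+f+'.npz',K=d['camera_matrix'],T=d['cam_to_world']); return d
def ray(f,uv,z):
    d=np.load('pics/'+f+'.npz'); uv=np.atleast_2d(np.array(uv,float))
    r=(np.linalg.inv(d['K'])@np.c_[uv,np.ones(len(uv))].T).T@d['T'][:3,:3].T; o=d['T'][:3,3]
    return o+r*((z-o[2])/r[:,2])[:,None]
def proj(f,P):
    d=np.load('pics/'+f+'.npz'); p=(np.atleast_2d(P)-d['T'][:3,3])@d['T'][:3,:3]; q=p@d['K'].T; return q[:,:2]/q[:,2:]
E
python3 - <<'E'
from h import *
for n in('top','side'):
    d=cap(n,n+'0'); print(n,d['cam_to_world'].round(3).tolist(),d['camera_matrix'][0,0])
s=manip.observe(); print(s['ee_pos'],s['ee_rot'],s['ft_force'],manip.grasp_offset)
E
```

```text
pics
top [[-0.188, -0.958, 0.216, 0.402], [-0.982, 0.184, -0.039, -0.001], [-0.003, -0.22, -0.976, 0.806], [0.0, 0.0, 0.0, 1.0]] 376.7747970034898
side [[0.977, -0.155, 0.145, 0.376], [-0.212, -0.726, 0.654, -0.754], [0.004, -0.67, -0.742, 0.889], [0.0, 0.0, 0.0, 1.0]] 497.3421249096481
[0.26765234 0.56424169 0.20300781] [-3.13997600e+00  5.08727618e-05  2.69881947e+00] [-0.09526822  0.34611133 -0.58306816] -0.0187
```

View pics/top0.png

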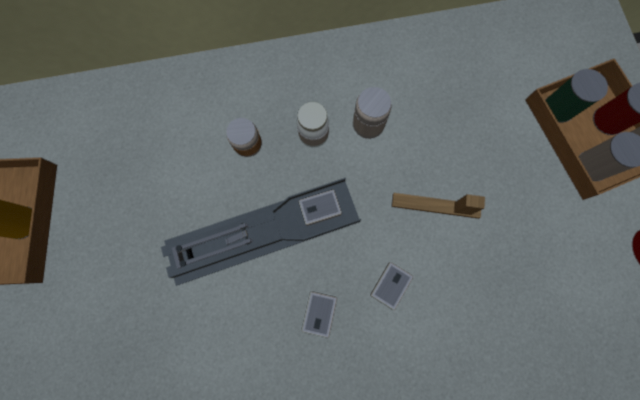

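View pics/side0.png

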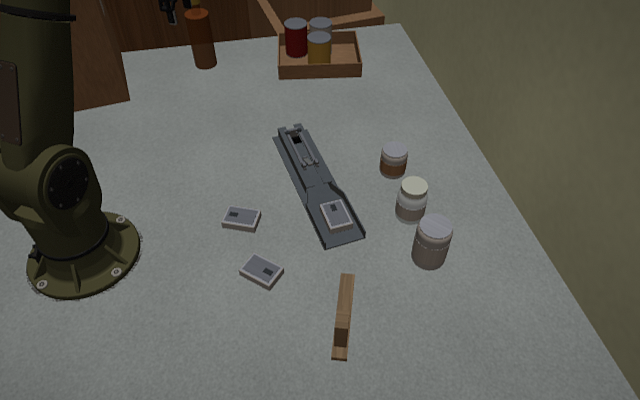

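Tin candidates (top view): (320,207) in the tray, (392,286) and (320,314) loose on the table. The one in the tray lies farthest from the base and is in the lane, so it fits; I'll confirm that in a crop.

Run:
```python
from h import *
im=cv2.imread('pics/top0.png')
c=cv2.resize(im[165:295,155:365],None,fx=3.8,fy=3.8,interpolation=cv2.INTER_CUBIC); c=cv2.convertScaleAbs(c,alpha=1.6)
cv2.imwrite('pics/c1.png',c)
c=cv2.convertScaleAbs(cv2.resize(im[180:230,380:495],None,fx=6,fy=6,interpolation=cv2.INTER_CUBIC),alpha=1.6); cv2.imwrite('pics/c2.png',c)
for p in[(320,207),(392,286),(320,314)]:
    P=ray('top0',p,.024)[0]; print(P.round(3),np.hypot(*P[:2]).round(3))
```

```text
[ 0.56  -0.018  0.024] 0.56
[ 0.372 -0.131  0.024] 0.395
[0.346 0.022 0.024] 0.347
```

View pics/c1.png

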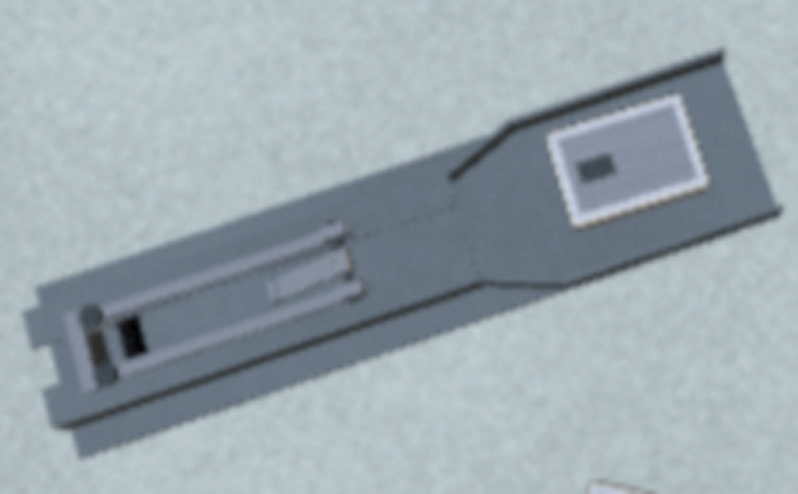

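View pics/c2.png

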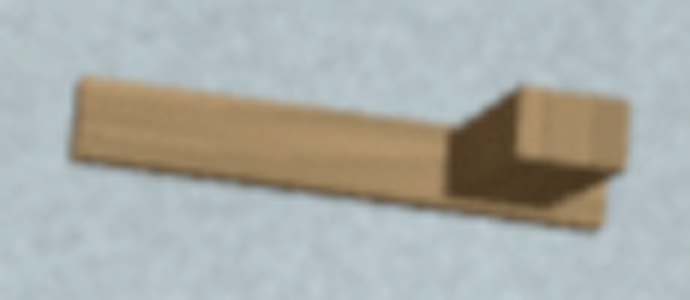

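The crop confirms the tray tin (crop (628,160), i.e. top view (320,207)). The catch pawl is near crop (310,275) and the bumper near (130,335). The stick's handle top is at crop c2 (573,128), nose at (76,118).

Run:
```python
from h import *
def L(p): return np.array(p,float)/3.8+[155,165]
def S(p): return np.array(p,float)/6+[380,180]
f='top0'
A=ray(f,L([(40,288),(80,455)]),.004); B=ray(f,L([(722,53),(780,211)]),.026)
print('left z4',A.round(4),'right z26',B.round(4)); 
print('w',np.linalg.norm(A[0]-A[1]),np.linalg.norm(B[0]-B[1]),'len',np.linalg.norm((A.mean(0)-B.mean(0))[:2]))
for n,a,b in(('mid',B.mean(0),A.mean(0)),('top',B[0],A[0]),('bot',B[1],A[1])):
    d=b-a; print(n,np.arctan2(d[1],d[0]))
T=ray(f,L([(550,133),(683,95),(707,185),(575,227)]),.026)
print('tin',T.mean(0).round(4),[np.linalg.norm(T[i]-T[i-1]).round(4) for i in range(4)], [np.arctan2(*(T[i]-T[j])[1::-1]).round(3) for i,j in((0,1),(3,2))])
H=ray(f,S([(522,87),(628,98),(626,168),(518,157)]),.085)
print('handle',H.mean(0).round(4),[np.linalg.norm(H[i]-H[i-1]).round(4) for i in range(4)])
N=ray(f,S([(80,77),(72,158)]),.012);print('nose',N.round(4),N.mean(0),'w',np.linalg.norm(N[0]-N[1]))
d=N.mean(0)-H.mean(0); print('stick len',np.linalg.norm(d[:2]),'yaw',np.arctan2(d[1],d[0]))
E=ray(f,S([(80,77),(450,128)]),.012);d=E[0]-E[1];print('edge yaw',np.arctan2(d[1],d[0]))
# side view check
for p in [(.5,0,0)]: pass
hc=proj('side0',H.mean(0));print('handle in side',hc, 'lane ends side',proj('side0',np.r_[A,B]).round(0).tolist(), 'tin',proj('side0',T.mean(0)))
```

```text
left z4 [[0.5539 0.3183 0.004 ]
 [0.4585 0.3057 0.004 ]] right z26 [[ 0.6098 -0.0824  0.026 ]
 [ 0.5151 -0.0957  0.026 ]]
w 0.09628474388102033 0.09555888594518995 len 0.40499672493910804
mid 1.710129260092935
top 1.7092356160749123
bot 1.7110211616841107
tin [ 0.5593 -0.0193  0.026 ] [np.float64(0.055), np.float64(0.0775), np.float64(0.053), np.float64(0.0765)] [np.float64(1.667), np.float64(1.693)]
handle [ 0.5013 -0.3182  0.085 ] [np.float64(0.0236), np.float64(0.0345), np.float64(0.0235), np.float64(0.035)]
nose [[ 0.5631 -0.1805  0.012 ]
 [ 0.5345 -0.1709  0.012 ]] [ 0.54878568 -0.17571465  0.012     ] w 0.030143212112248925
stick len 0.15015725451170062 yaw 1.2493512510379725
edge yaw 1.2389669013442723
handle in side [[340.20162306 317.18619976]] lane ends side [[305.0, 129.0], [271.0, 136.0], [362.0, 229.0], [322.0, 241.0]] tin [[333.98543128 212.18485778]]
```

Call:
jog_arm([
  {"dx":-0.84,"dy":-1.0,"dz":0},
  {"dx":-0.84,"dy":-1.0,"dz":0},
  {"dx":-0.84,"dy":-1.0,"dz":0},
], claw=1)

```text
schema error: expected keys dx, dy, dz, turn
```

Call:
jog_arm([
  {"dx":-0.84,"dy":-1.0,"dz":0},
  {"dx":-0.84,"dy":-1.0,"dz":0},
  {"dx":-0.84,"dy":-1.0,"dz":0},
])

```text
schema error: expected keys dx, dy, dz, turn
```

Call:
jog_arm([
  {"dx":-0.84,"dy":-1.0,"dz":0},
  {"dx":-0.84,"dy":-1.0,"dz":0},
  {"dx":-0.84,"dy":-1.0,"dz":0},
])

```text
schema error: expected keys dx, dy, dz, turn
```

Call:
jog_arm([
  {"dx":-0.84,"dy":-1.0,"dz":0,"turn":0},
  {"dx":-0.84,"dy":-1.0,"dz":0,"turn":0},
  {"dx":-0.84,"dy":-1.0,"dz":0,"turn":0},
], claw=1)

```text
time: 0.48
ee_pos: [0.3028, 0.4334, 0.2036]
ee_rot: [-3.139, 0.002, 2.693]
ft_force: [0.4, 0.2, 0.5]
opening: 0.0855
finger_force: 0.0
```

Call:
jog_arm([
  {"dx":-0.84,"dy":-1.0,"dz":0,"turn":0},
  {"dx":-0.84,"dy":-1.0,"dz":0,"turn":0},
  {"dx":-0.84,"dy":-1.0,"dz":0,"turn":0},
])

```text
time: 0.85
ee_pos: [0.3351, 0.3081, 0.2038]
ee_rot: [-3.14, 0.001, 2.693]
ft_force: [0.7, 1.0, 0.1]
opening: 0.0857
finger_force: 0.0
```

Call:
jog_arm([
  {"dx":-0.84,"dy":-1.0,"dz":0,"turn":0},
  {"dx":-0.84,"dy":-1.0,"dz":0,"turn":0},
  {"dx":-0.84,"dy":-1.0,"dz":0,"turn":0},
])

```text
time: 1.23
ee_pos: [0.3679, 0.1827, 0.2038]
ee_rot: [-3.141, 0.001, 2.693]
ft_force: [-1.1, 0.6, 0.3]
opening: 0.0854
finger_force: 0.0
```

Call:
jog_arm([
  {"dx":-0.84,"dy":-1.0,"dz":0,"turn":0},
  {"dx":-0.84,"dy":-1.0,"dz":0,"turn":0},
  {"dx":-0.84,"dy":-1.0,"dz":0,"turn":0},
])

```text
time: 1.6
ee_pos: [0.4012, 0.057, 0.2038]
ee_rot: [-3.141, 0.001, 2.694]
ft_force: [-0.0, 0.6, 0.2]
opening: 0.0855
finger_force: 0.0
```

Call:
jog_arm([
  {"dx":-0.84,"dy":-1.0,"dz":0,"turn":0},
  {"dx":-0.84,"dy":-1.0,"dz":0,"turn":0},
  {"dx":-0.84,"dy":-1.0,"dz":0,"turn":0},
])

```text
time: 1.98
ee_pos: [0.4346, -0.0691, 0.2037]
ee_rot: [-3.141, 0.001, 2.695]
ft_force: [0.2, 0.5, -0.2]
opening: 0.0856
finger_force: 0.0
```

Call:
jog_arm([
  {"dx":-0.84,"dy":-1.0,"dz":0,"turn":0},
  {"dx":-0.84,"dy":-1.0,"dz":0,"turn":0},
  {"dx":-0.84,"dy":-1.0,"dz":0,"turn":0},
])

```text
time: 2.35
ee_pos: [0.4677, -0.1953, 0.2033]
ee_rot: [-3.141, 0.001, 2.696]
ft_force: [0.0, 0.9, 0.0]
opening: 0.0854
finger_force: 0.0
```

Call:
jog_arm([
  {"dx":-0.84,"dy":-1.0,"dz":0,"turn":0.46},
  {"dx":-0.84,"dy":-1.0,"dz":0,"turn":0.46},
  {"dx":-0.84,"dy":-1.0,"dz":0,"turn":0.46},
  {"dx":-0.84,"dy":-1.0,"dz":0,"turn":0.46},
  {"dx":-0.84,"dy":-1.0,"dz":0,"turn":0.46},
  {"dx":-0.84,"dy":-1.0,"dz":0,"turn":0.46},
  {"dx":-0.84,"dy":-1.0,"dz":0,"turn":0.46},
  {"dx":-0.84,"dy":-1.0,"dz":0,"turn":0.46},
  {"dx":-0.84,"dy":-1.0,"dz":0,"turn":0.46},
  {"dx":-0.84,"dy":-1.0,"dz":0,"turn":0.46},
])

```text
time: 3.6
ee_pos: [0.5002, -0.3179, 0.2035]
ee_rot: [-3.141, -0.001, 1.259]
ft_force: [0.5, 1.3, -0.7]
opening: 0.0853
finger_force: 0.0
```

Run:
```python
from h import *
cap('wrist','w1'); s=manip.observe(); print(s['joint_positions'],s['ee_pos'],s['ee_rot'],proj('w1',[[.5013,-.3182,.085]]))
```

```text
[ 0.2087676   0.49447046  0.50906103  1.59570452 -0.2605774   1.11987403
  0.4679389 ] [ 0.4999129  -0.31842473  0.20363066] [-3.14146474e+00 -7.07687311e-04  1.25755643e+00] [[319.5317295  188.92882449]]
```

View pics/w1.png

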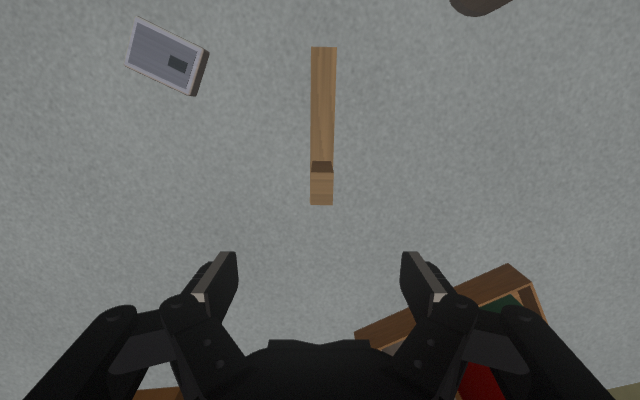

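The wrist view shows the handle top at (321,188), 2 px from where the measurement predicts it, and the stick's blade is parallel to the tool's x. Descending.

Call:
jog_arm([
  {"dx":0,"dy":0.015,"dz":0.5,"turn":0},
  {"dx":0,"dy":0.015,"dz":1.0,"turn":0},
  {"dx":0,"dy":0.015,"dz":1.0,"turn":0},
])

```text
time: 4.03
ee_pos: [0.4988, -0.3181, 0.1008]
ee_rot: [-3.135, -0.002, 1.255]
ft_force: [-0.7, 0.4, 0.7]
opening: 0.0851
finger_force: 0.0
```

Call:
jog_arm([
  {"dx":0,"dy":0,"dz":0.3,"turn":0},
  {"dx":0,"dy":0,"dz":0.58,"turn":0},
  {"dx":0,"dy":0,"dz":0.58,"turn":0},
  {"dx":0,"dy":0,"dz":0.58,"turn":0},
])

```text
time: 4.53
ee_pos: [0.5017, -0.3211, 0.048]
ee_rot: [3.139, 0.001, 1.254]
ft_force: [0.2, 1.3, 0.4]
opening: 0.0856
finger_force: 0.0
```

Call:
jog_arm([
  {"dx":0,"dy":0,"dz":0,"turn":0},
  {"dx":0,"dy":0,"dz":0,"turn":0},
  {"dx":0,"dy":0,"dz":0,"turn":0},
  {"dx":0,"dy":0,"dz":0,"turn":0},
  {"dx":0,"dy":0,"dz":0,"turn":0},
  {"dx":0,"dy":0,"dz":0,"turn":0},
  {"dx":0,"dy":0,"dz":0,"turn":0},
  {"dx":0,"dy":0,"dz":0,"turn":0},
], claw=0)

```text
time: 5.52
ee_pos: [0.5011, -0.3205, 0.0463]
ee_rot: [3.14, 0.0, 1.254]
ft_force: [0.6, 0.6, 5.1]
opening: 0.0222
finger_force: 60.3
```

Call:
jog_arm([
  {"dx":0,"dy":0,"dz":-0.2,"turn":0},
  {"dx":0,"dy":0,"dz":-0.6,"turn":0},
  {"dx":0.3,"dy":0.1,"dz":-0.6,"turn":0},
  {"dx":0.62,"dy":0.2,"dz":-0.6,"turn":0},
])

```text
time: 6.02
ee_pos: [0.5388, -0.2673, 0.1059]
ee_rot: [-3.141, 0.0, 1.252]
ft_force: [-0.6, 0.5, -1.1]
opening: 0.0221
finger_force: 59.6
```

Call:
jog_arm([
  {"dx":0.3,"dy":0.1,"dz":0,"turn":-0.05},
  {"dx":0.6,"dy":0.21,"dz":0,"turn":-0.1},
  {"dx":0.6,"dy":0.21,"dz":0,"turn":-0.145},
  {"dx":0.6,"dy":0.21,"dz":0,"turn":-0.145},
  {"dx":0.6,"dy":0.21,"dz":0,"turn":-0.145},
  {"dx":0.6,"dy":0.21,"dz":0,"turn":-0.145},
])

```text
time: 6.78
ee_pos: [0.5772, -0.2176, 0.1057]
ee_rot: [-3.141, 0.0, 1.706]
ft_force: [-0.5, -0.0, -1.3]
opening: 0.0225
finger_force: 59.6
```

Run:
```python
from h import *
cap('top','top1');cap('side','side1'); s=manip.observe(); print(s['joint_positions'],s['ee_pos'],s['ee_rot'],s['ft_force'],s['moment'])
im=[cv2.imread(f'pics/{n}1.png') for n in('top','side')]
a=cv2.resize(im[0][170:270,260:460],None,fx=4,fy=4,interpolation=cv2.INTER_CUBIC)[:, :800]
b=cv2.resize(im[1][180:380,280:450],None,fx=3,fy=3,interpolation=cv2.INTER_CUBIC)
cv2.imwrite('pics/c3.png',cv2.convertScaleAbs(a,alpha=1.6)); cv2.imwrite('pics/c4.png',cv2.convertScaleAbs(b,alpha=1.6))
```

```text
[ 0.11203849  0.60268484  0.3432314   1.66008018 -0.24172146  0.92096776
  0.68328355] [ 0.57736423 -0.21736564  0.10574431] [-3.14139749e+00  9.53867458e-05  1.70761667e+00] [ 0.58101346  0.21083152 -1.6112268 ] [-0.03090847 -0.00859489 -0.02653077]
```

View pics/c3.png

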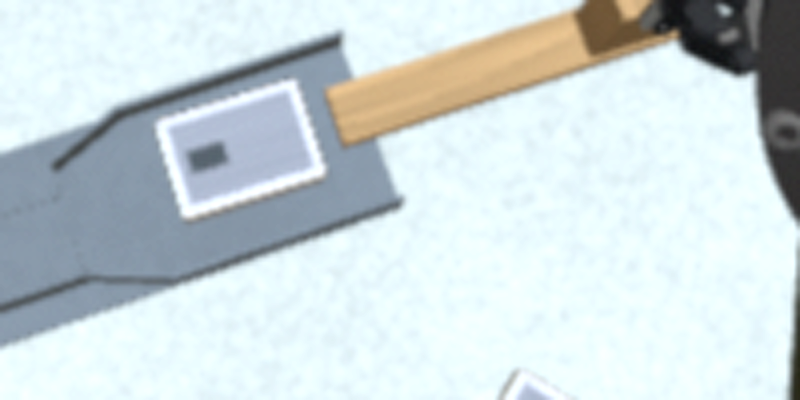

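```bash
cat >> h.py <<'E'
def lane(P):
    o=np.array([.542,.057]); u=np.array([np.cos(1.71),np.sin(1.71)]); v=np.array([-u[1],u[0]]); d=np.atleast_2d(P)[:,:2]-o
    return np.c_[d@u,d@v]
E
python3 - <<'E'
from h import *
def L(p): return np.array(p,float)/4+[260,170]
P=ray('top1',L([(328,90),(345,143),(575,14),(670,38)]),.0715); l=lane(P); print(l.round(4), 'mid',l[:2].mean(0))
for a,b in((0,2),(1,3)):
    d=l[a]-l[b]; print('yaw rel lane',np.arctan2(d[1],d[0]))
print('tcp',lane([manip.observe()['ee_pos']]))
print('wallends',lane(ray('top1',L([(340,38),(402,202)]),.026)), 'throat', lane(ray('top1',L([(55,165),(90,278)]),.0285)))
print('tin',lane(ray('top1',L([(157,123),(297,82),(325,175),(187,218)]),.026)))
E
```

```text
[[-0.1259 -0.0118]
 [-0.1249  0.0166]
 [-0.2577 -0.0087]
 [-0.2984  0.0186]] mid [-0.12542162  0.00241688]
yaw rel lane -0.023505864780916385
yaw rel lane -0.011758590319183432
tcp [[-0.2766186   0.00304734]]
wallends [[-0.14704769 -0.04659492]
 [-0.148024    0.04791106]] throat [[ 0.01808398 -0.02917298]
 [ 0.01846575  0.03348165]]
tin [[-0.03962024 -0.03391559]
 [-0.11721717 -0.03106719]
 [-0.11462269  0.02131344]
 [-0.03876735  0.01954188]]
```

View pics/c4.png

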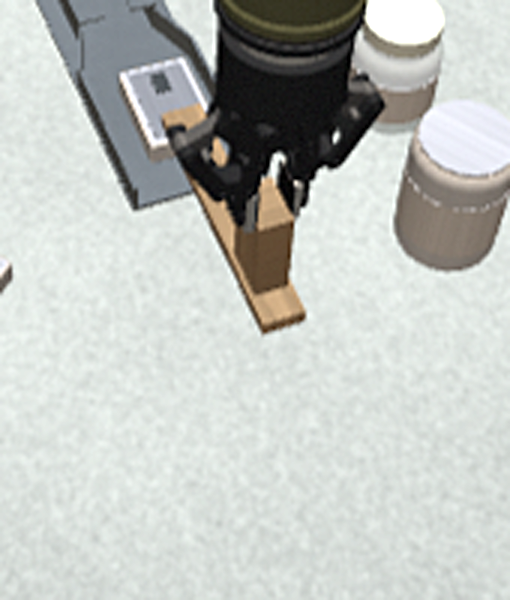

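The side crop shows the stick level and held, its nose just behind the tin, cans clear of the gripper. Lowering into the tray.

Call:
jog_arm([
  {"dx":0,"dy":0,"dz":0.2,"turn":0},
  {"dx":0,"dy":0,"dz":0.4,"turn":0},
  {"dx":0,"dy":0,"dz":0.5,"turn":0},
  {"dx":0,"dy":0,"dz":0.54,"turn":0},
  {"dx":0,"dy":0,"dz":0.545,"turn":0},
  {"dx":0,"dy":0,"dz":0.545,"turn":0},
])

```text
time: 7.62
ee_pos: [0.578, -0.2173, 0.0519]
ee_rot: [3.141, 0.001, 1.709]
ft_force: [-0.7, 0.4, -1.0]
opening: 0.0221
finger_force: 59.5
```

Call:
jog_arm([
  {"dx":0.03,"dy":0,"dz":0,"turn":0},
  {"dx":0.06,"dy":0,"dz":0,"turn":0},
  {"dx":0.09,"dy":0,"dz":0,"turn":0},
  {"dx":0.12,"dy":0,"dz":0,"turn":0},
  {"dx":0.15,"dy":0,"dz":0,"turn":0},
  {"dx":0.18,"dy":0,"dz":0,"turn":0},
  {"dx":0.21,"dy":0,"dz":0,"turn":0},
  {"dx":0.24,"dy":0,"dz":0,"turn":0},
  {"dx":0.27,"dy":0,"dz":0,"turn":0},
  {"dx":0.3,"dy":0,"dz":0,"turn":0},
])

```text
time: 8.88
ee_pos: [0.5734, -0.1872, 0.0513]
ee_rot: [-3.142, -0.0, 1.709]
ft_force: [-0.5, -1.4, -0.8]
opening: 0.0225
finger_force: 59.7
```

Call:
jog_arm([
  {"dx":0.03,"dy":0,"dz":0,"turn":0},
  {"dx":0.06,"dy":0,"dz":0,"turn":0},
  {"dx":0.09,"dy":0,"dz":0,"turn":0},
  {"dx":0.12,"dy":0,"dz":0,"turn":0},
  {"dx":0.15,"dy":0,"dz":0,"turn":0},
  {"dx":0.18,"dy":0,"dz":0,"turn":0},
  {"dx":0.21,"dy":0,"dz":0,"turn":0},
  {"dx":0.24,"dy":0,"dz":0,"turn":0},
  {"dx":0.27,"dy":0,"dz":0,"turn":0},
  {"dx":0.3,"dy":0,"dz":0,"turn":0},
])

```text
time: 10.12
ee_pos: [0.5692, -0.1588, 0.0516]
ee_rot: [3.142, 0.002, 1.709]
ft_force: [-1.1, -5.0, 2.1]
opening: 0.0226
finger_force: 59.9
```

Call:
jog_arm([
  {"dx":0.02,"dy":0,"dz":0,"turn":0},
  {"dx":0.04,"dy":0,"dz":0,"turn":0},
  {"dx":0.06,"dy":0,"dz":0,"turn":0},
  {"dx":0.08,"dy":0,"dz":0,"turn":0},
  {"dx":0.1,"dy":0,"dz":0,"turn":0},
])

```text
time: 10.75
ee_pos: [0.5676, -0.1471, 0.0511]
ee_rot: [-3.141, -0.001, 1.709]
ft_force: [-0.0, -1.3, -0.9]
opening: 0.0223
finger_force: 59.6
```

Run:
```python
from h import *
cap('top','top2'); s=manip.observe(); print(lane([s['ee_pos']]),s['ft_force'],s['moment'])
im=cv2.imread('pics/top2.png')
a=cv2.resize(im[160:295,155:355],None,fx=4,fy=4,interpolation=cv2.INTER_CUBIC)
cv2.imwrite('pics/c5.png',cv2.convertScaleAbs(a,alpha=1.6))
```

```text
[[-0.2050787   0.00285792]] [-0.72685154 -1.59196401 -0.1258917 ] [-0.4508107   0.14715801  0.10530946]
```

View pics/c5.png

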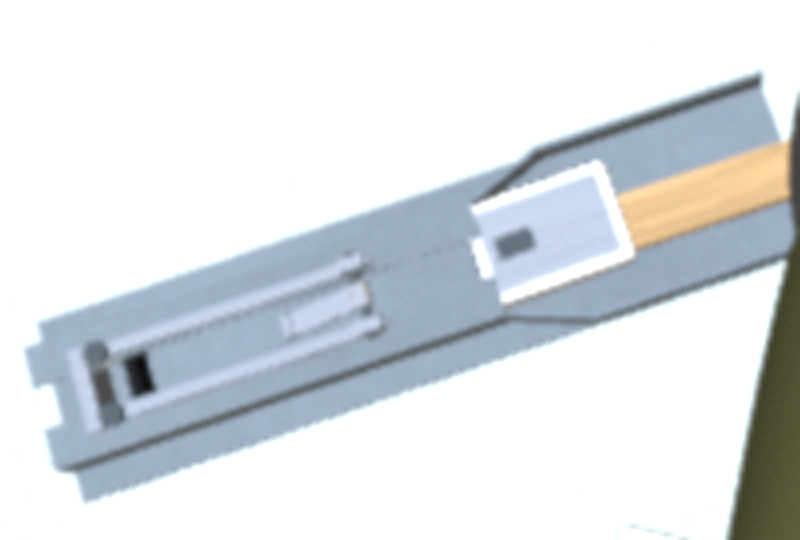

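The crop shows the tin's front already in the channel mouth at (490,255), straight, with the stick centred behind it. Continuing.

Call:
jog_arm([
  {"dx":0.03,"dy":0,"dz":0,"turn":0},
  {"dx":0.06,"dy":0,"dz":0,"turn":0},
  {"dx":0.09,"dy":0,"dz":0,"turn":0},
  {"dx":0.12,"dy":0,"dz":0,"turn":0},
  {"dx":0.15,"dy":0,"dz":0,"turn":0},
  {"dx":0.18,"dy":0,"dz":0,"turn":0},
  {"dx":0.21,"dy":0,"dz":0,"turn":0},
  {"dx":0.24,"dy":0,"dz":0,"turn":0},
  {"dx":0.27,"dy":0,"dz":0,"turn":0},
  {"dx":0.3,"dy":0,"dz":0,"turn":0},
])

```text
time: 12.05
ee_pos: [0.5638, -0.1178, 0.0513]
ee_rot: [3.142, -0.0, 1.709]
ft_force: [-0.6, -3.0, -1.5]
opening: 0.0221
finger_force: 59.6
```

Call:
jog_arm([
  {"dx":0.03,"dy":0,"dz":0,"turn":0},
  {"dx":0.06,"dy":0,"dz":0,"turn":0},
  {"dx":0.09,"dy":0,"dz":0,"turn":0},
  {"dx":0.12,"dy":0,"dz":0,"turn":0},
  {"dx":0.15,"dy":0,"dz":0,"turn":0},
  {"dx":0.18,"dy":0,"dz":0,"turn":0},
  {"dx":0.21,"dy":0,"dz":0,"turn":0},
  {"dx":0.24,"dy":0,"dz":0,"turn":0},
  {"dx":0.27,"dy":0,"dz":0,"turn":0},
  {"dx":0.3,"dy":0,"dz":0,"turn":0},
])

```text
time: 13.3
ee_pos: [0.5596, -0.0882, 0.0513]
ee_rot: [-3.142, 0.0, 1.709]
ft_force: [-1.2, -2.3, -1.6]
opening: 0.0225
finger_force: 59.6
```

Run:
```python
from h import *
L=np.array([(367,295),(290,323),(140,373),(158,367),(105,383)])/4+[155,160]
for z in(.024,.031,.046): print(z,lane(ray('top2',L,z)).round(3).tolist())
s=manip.observe(); print(lane([s['ee_pos']]),s['ft_force'],s['moment'],s['ee_pos'])
```

```text
0.024 [[0.086, -0.003], [0.128, -0.002], [0.208, -0.002], [0.198, -0.002], [0.226, -0.003]]
0.031 [[0.085, -0.001], [0.126, -0.0], [0.206, -0.0], [0.196, -0.0], [0.224, -0.001]]
0.046 [[0.082, 0.001], [0.123, 0.003], [0.201, 0.002], [0.192, 0.002], [0.219, 0.002]]
[[-0.14619612  0.00271243]] [-1.17604896 -2.34169987 -1.5748371 ] [-0.63617548  0.30334099  0.18332353] [ 0.55959918 -0.0881583   0.0512692 ]
```

Call:
jog_arm([
  {"dx":0.03,"dy":0,"dz":0,"turn":0},
  {"dx":0.06,"dy":0,"dz":0,"turn":0},
  {"dx":0.09,"dy":0,"dz":0,"turn":0},
  {"dx":0.12,"dy":0,"dz":0,"turn":0},
  {"dx":0.15,"dy":0,"dz":0,"turn":0},
  {"dx":0.18,"dy":0,"dz":0,"turn":0},
  {"dx":0.21,"dy":0,"dz":0,"turn":0},
  {"dx":0.24,"dy":0,"dz":0,"turn":0},
  {"dx":0.27,"dy":0,"dz":0,"turn":0},
  {"dx":0.3,"dy":0,"dz":0,"turn":0},
])

```text
time: 14.55
ee_pos: [0.5555, -0.0588, 0.0513]
ee_rot: [3.142, 0.001, 1.709]
ft_force: [-0.7, -3.8, 0.4]
opening: 0.0224
finger_force: 59.7
```

Call:
jog_arm([
  {"dx":0.03,"dy":0,"dz":0,"turn":0},
  {"dx":0.06,"dy":0,"dz":0,"turn":0},
  {"dx":0.09,"dy":0,"dz":0,"turn":0},
  {"dx":0.12,"dy":0,"dz":0,"turn":0},
  {"dx":0.15,"dy":0,"dz":0,"turn":0},
  {"dx":0.18,"dy":0,"dz":0,"turn":0},
  {"dx":0.21,"dy":0,"dz":0,"turn":0},
  {"dx":0.24,"dy":0,"dz":0,"turn":0},
  {"dx":0.27,"dy":0,"dz":0,"turn":0},
  {"dx":0.3,"dy":0,"dz":0,"turn":0},
])

```text
time: 15.8
ee_pos: [0.5513, -0.0287, 0.0513]
ee_rot: [-3.141, 0.0, 1.709]
ft_force: [-0.4, -3.7, -0.5]
opening: 0.0223
finger_force: 59.7
```

Call:
jog_arm([
  {"dx":0.02,"dy":0,"dz":0,"turn":0},
  {"dx":0.04,"dy":0,"dz":0,"turn":0},
  {"dx":0.06,"dy":0,"dz":0,"turn":0},
  {"dx":0.08,"dy":0,"dz":0,"turn":0},
  {"dx":0.1,"dy":0,"dz":0,"turn":0},
  {"dx":0.12,"dy":0,"dz":0,"turn":0},
  {"dx":0.14,"dy":0,"dz":0,"turn":0},
  {"dx":0.16,"dy":0,"dz":0,"turn":0},
  {"dx":0.18,"dy":0,"dz":0,"turn":0},
  {"dx":0.2,"dy":0,"dz":0,"turn":0},
])

```text
time: 17.05
ee_pos: [0.5485, -0.0089, 0.0513]
ee_rot: [-3.141, 0.0, 1.709]
ft_force: [-1.7, -3.6, 0.1]
opening: 0.022
finger_force: 59.7
```

Run:
```python
from h import *
s=manip.observe(); print(lane([s['ee_pos']]),s['ft_force'],s['moment'],s['ee_pos'])
```

```text
[[-0.06619942  0.00266176]] [-1.70255976 -3.59370553  0.08387521] [-1.02347381  0.33587019  0.35879681] [ 0.54854945 -0.00892839  0.05126719]
```

Call:
jog_arm([
  {"dx":0.015,"dy":0,"dz":0,"turn":0},
  {"dx":0.03,"dy":0,"dz":0,"turn":0},
  {"dx":0.045,"dy":0,"dz":0,"turn":0},
  {"dx":0.06,"dy":0,"dz":0,"turn":0},
  {"dx":0.075,"dy":0,"dz":0,"turn":0},
  {"dx":0.09,"dy":0,"dz":0,"turn":0},
  {"dx":0.1,"dy":0,"dz":0,"turn":0},
])

```text
time: 17.92
ee_pos: [0.5472, 0.001, 0.0513]
ee_rot: [-3.142, -0.0, 1.709]
ft_force: [-1.7, -4.9, 0.2]
opening: 0.0221
finger_force: 59.7
```

Call:
jog_arm([
  {"dx":0.01,"dy":0,"dz":0,"turn":0},
  {"dx":0.02,"dy":0,"dz":0,"turn":0},
  {"dx":0.03,"dy":0,"dz":0,"turn":0},
  {"dx":0.04,"dy":0,"dz":0,"turn":0},
  {"dx":0.05,"dy":0,"dz":0,"turn":0},
  {"dx":0.06,"dy":0,"dz":0,"turn":0},
])

```text
time: 18.68
ee_pos: [0.5464, 0.0068, 0.0513]
ee_rot: [-3.142, 0.0, 1.709]
ft_force: [-1.7, -4.1, 0.1]
opening: 0.022
finger_force: 59.7
```

Run:
```python
from h import *
d=cap('top','top3'); s=manip.observe(); print(lane([s['ee_pos']]),s['ft_force'],s['moment'])
im=cv2.imread('pics/top3.png')
cv2.imwrite('pics/c6.png',cv2.convertScaleAbs(cv2.resize(im[205:280,155:275],None,fx=6.5,fy=6.5,interpolation=cv2.INTER_CUBIC),alpha=1.7))
```

```text
[[-0.05008417  0.0026249 ]] [-1.38319164 -3.40784021  0.43035508] [-1.03687162  0.43534423  0.31739042]
```

View pics/c6.png

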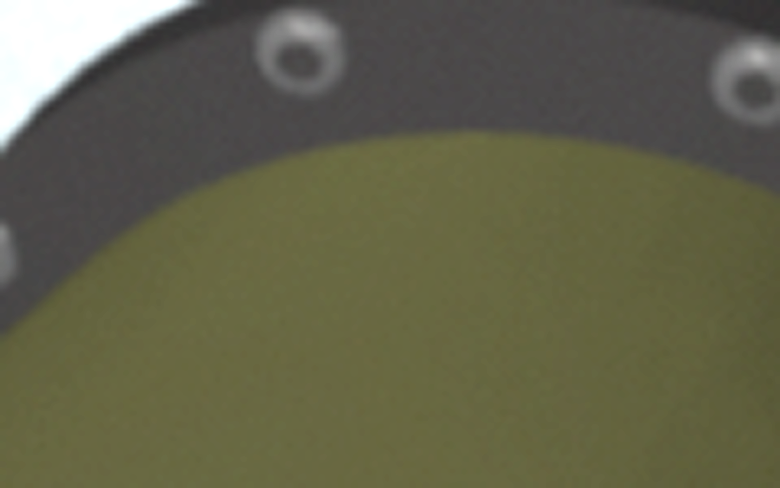

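The arm hides the lane in this view, so I go by force from here.

Call:
jog_arm([
  {"dx":0.01,"dy":0,"dz":0,"turn":0},
  {"dx":0.02,"dy":0,"dz":0,"turn":0},
  {"dx":0.03,"dy":0,"dz":0,"turn":0},
  {"dx":0.04,"dy":0,"dz":0,"turn":0},
  {"dx":0.05,"dy":0,"dz":0,"turn":0},
])

```text
time: 19.35
ee_pos: [0.5457, 0.0118, 0.0513]
ee_rot: [-3.142, 0.0, 1.709]
ft_force: [-1.0, -4.3, -0.2]
opening: 0.0222
finger_force: 59.7
```

```bash
cat > st.py <<'E'
from h import *
s=manip.observe(); u=np.array([np.cos(1.71),np.sin(1.71),0]); print(lane([s['ee_pos']]).round(4),'along',(s['ft_force']@u).round(2),np.round(s['moment'],3),s['ee_pos'].round(4))
E
python3 st.py
```

```text
[[-0.0453  0.0026]] along -4.15 [-1.085  0.461  0.318] [0.5457 0.0118 0.0513]
```

Call:
jog_arm([
  {"dx":0.01,"dy":0,"dz":0,"turn":0},
  {"dx":0.02,"dy":0,"dz":0,"turn":0},
  {"dx":0.03,"dy":0,"dz":0,"turn":0},
  {"dx":0.04,"dy":0,"dz":0,"turn":0},
])

```text
time: 19.85
ee_pos: [0.5451, 0.0157, 0.0513]
ee_rot: [-3.142, 0.0, 1.709]
ft_force: [-2.0, -4.1, -0.5]
opening: 0.0224
finger_force: 59.7
```

Call:
jog_arm([
  {"dx":0.01,"dy":0,"dz":0,"turn":0},
  {"dx":0.02,"dy":0,"dz":0,"turn":0},
  {"dx":0.03,"dy":0,"dz":0,"turn":0},
])

```text
time: 20.23
ee_pos: [0.5447, 0.0187, 0.0513]
ee_rot: [-3.141, 0.0, 1.709]
ft_force: [-2.3, -4.6, 0.0]
opening: 0.0221
finger_force: 59.7
```

```bash
python3 st.py
```

```text
[[-0.0383  0.0026]] along -4.25 [-1.079  0.52   0.372] [0.5447 0.0187 0.0513]
```

Call:
jog_arm([
  {"dx":0.01,"dy":0,"dz":0,"turn":0},
  {"dx":0.02,"dy":0,"dz":0,"turn":0},
  {"dx":0.03,"dy":0,"dz":0,"turn":0},
  {"dx":0.04,"dy":0,"dz":0,"turn":0},
])

```text
time: 20.72
ee_pos: [0.5442, 0.0227, 0.0513]
ee_rot: [-3.142, 0.0, 1.709]
ft_force: [-2.1, -4.3, -0.4]
opening: 0.0225
finger_force: 59.7
```

Call:
jog_arm([
  {"dx":0.01,"dy":0,"dz":0,"turn":0},
  {"dx":0.02,"dy":0,"dz":0,"turn":0},
  {"dx":0.03,"dy":0,"dz":0,"turn":0},
])

```text
time: 21.1
ee_pos: [0.5438, 0.0256, 0.0513]
ee_rot: [-3.142, 0.0, 1.709]
ft_force: [-1.8, -3.7, 0.8]
opening: 0.0226
finger_force: 59.7
```

```bash
python3 st.py
```

```text
[[-0.0313  0.0026]] along -3.41 [-1.131  0.5    0.323] [0.5438 0.0256 0.0513]
```

Tin front is near lane x = 0.20 and the bumper should be close. Smaller pieces now.

Call:
jog_arm([
  {"dx":0.01,"dy":0,"dz":0,"turn":0},
  {"dx":0.02,"dy":0,"dz":0,"turn":0},
  {"dx":0.03,"dy":0,"dz":0,"turn":0},
  {"dx":0.04,"dy":0,"dz":0,"turn":0},
])

```text
time: 21.6
ee_pos: [0.5432, 0.0296, 0.0513]
ee_rot: [-3.142, 0.0, 1.709]
ft_force: [-1.6, -4.2, 0.1]
opening: 0.0225
finger_force: 59.7
```

```bash
python3 st.py
```

```text
[[-0.0273  0.0026]] along -3.95 [-1.05   0.541  0.372] [0.5432 0.0296 0.0513]
```

Call:
jog_arm([
  {"dx":0.01,"dy":0,"dz":0,"turn":0},
  {"dx":0.02,"dy":0,"dz":0,"turn":0},
  {"dx":0.03,"dy":0,"dz":0,"turn":0},
  {"dx":0.04,"dy":0,"dz":0,"turn":0},
])

```text
time: 22.1
ee_pos: [0.5427, 0.0336, 0.0513]
ee_rot: [-3.142, 0.0, 1.709]
ft_force: [-2.3, -5.3, 0.4]
opening: 0.0221
finger_force: 59.7
```

```bash
python3 st.py
```

```text
[[-0.0233  0.0026]] along -4.9 [-1.144  0.557  0.359] [0.5427 0.0336 0.0513]
```

Call:
jog_arm([
  {"dx":0.01,"dy":0,"dz":0,"turn":0},
  {"dx":0.02,"dy":0,"dz":0,"turn":0},
  {"dx":0.03,"dy":0,"dz":0,"turn":0},
])

```text
time: 22.48
ee_pos: [0.5427, 0.0344, 0.0517]
ee_rot: [3.141, 0.002, 1.708]
ft_force: [-1.6, -9.8, 2.4]
opening: 0.0222
finger_force: 60.1
```

```bash
python3 st.py
```

```text
[[-0.0224  0.0024]] along -9.45 [-2.338  0.591  0.571] [0.5427 0.0344 0.0517]
```

Call:
jog_arm([
  {"dx":0.005,"dy":0,"dz":0,"turn":0},
  {"dx":0.01,"dy":0,"dz":0,"turn":0},
  {"dx":0.01,"dy":0,"dz":0,"turn":0},
])

```text
time: 22.85
ee_pos: [0.5427, 0.035, 0.0517]
ee_rot: [3.141, 0.003, 1.708]
ft_force: [-1.6, -10.7, 2.8]
opening: 0.0226
finger_force: 60.1
```

```bash
python3 st.py
```

```text
[[-0.0218  0.0024]] along -10.42 [-2.429  0.594  0.474] [0.5427 0.035  0.0517]
```

Call:
jog_arm([
  {"dx":0.005,"dy":0,"dz":0,"turn":0},
  {"dx":0.01,"dy":0,"dz":0,"turn":0},
  {"dx":0.015,"dy":0,"dz":0,"turn":0},
  {"dx":0.015,"dy":0,"dz":0,"turn":0},
])

```text
time: 23.35
ee_pos: [0.5425, 0.036, 0.0518]
ee_rot: [3.141, 0.003, 1.707]
ft_force: [-1.2, -12.7, 4.0]
opening: 0.0221
finger_force: 60.2
```

```bash
python3 st.py
```

```text
[[-0.0209  0.0024]] along -12.4 [-2.66   0.579  0.578] [0.5425 0.036  0.0518]
```

Call:
jog_arm([
  {"dx":0,"dy":0,"dz":-0.005,"turn":0},
  {"dx":0.005,"dy":0,"dz":-0.005,"turn":0},
  {"dx":0.01,"dy":0,"dz":-0.005,"turn":0},
  {"dx":0.01,"dy":0,"dz":-0.005,"turn":0},
])

```text
time: 23.85
ee_pos: [0.5424, 0.0369, 0.0523]
ee_rot: [3.141, 0.003, 1.707]
ft_force: [-1.7, -12.6, 3.7]
opening: 0.0223
finger_force: 60.2
```

```bash
python3 st.py
```

```text
[[-0.02    0.0024]] along -12.21 [-2.85   0.575  0.561] [0.5424 0.0369 0.0523]
```

Call:
jog_arm([
  {"dx":0.005,"dy":0,"dz":-0.005,"turn":0},
  {"dx":0.01,"dy":0,"dz":-0.005,"turn":0},
  {"dx":0.015,"dy":0,"dz":-0.005,"turn":0},
  {"dx":0.015,"dy":0,"dz":-0.005,"turn":0},
])

```text
time: 24.35
ee_pos: [0.5422, 0.0379, 0.0528]
ee_rot: [3.141, 0.004, 1.707]
ft_force: [-1.5, -12.5, 3.9]
opening: 0.0222
finger_force: 60.2
```

```bash
python3 st.py
```

```text
[[-0.0189  0.0024]] along -12.13 [-3.063  0.551  0.563] [0.5422 0.0379 0.0528]
```

Call:
jog_arm([
  {"dx":0.005,"dy":0,"dz":0,"turn":0},
  {"dx":0.01,"dy":0,"dz":0,"turn":0},
  {"dx":0.01,"dy":0,"dz":0,"turn":0},
])

```text
time: 24.72
ee_pos: [0.5421, 0.0387, 0.0529]
ee_rot: [3.14, 0.004, 1.707]
ft_force: [-2.0, -13.2, 3.8]
opening: 0.0227
finger_force: 60.2
```

```bash
python3 st.py
```

```text
[[-0.0182  0.0024]] along -12.82 [-3.242  0.559  0.607] [0.5421 0.0387 0.0529]
```

Call:
jog_arm([
  {"dx":0.005,"dy":0,"dz":-0.003,"turn":0},
  {"dx":0.01,"dy":0,"dz":-0.003,"turn":0},
  {"dx":0.01,"dy":0,"dz":-0.003,"turn":0},
])

```text
time: 25.1
ee_pos: [0.542, 0.0394, 0.0532]
ee_rot: [3.14, 0.004, 1.707]
ft_force: [-1.4, -14.2, 3.2]
opening: 0.0222
finger_force: 60.2
```

```bash
python3 st.py
```

```text
[[-0.0174  0.0024]] along -13.9 [-3.409  0.581  0.636] [0.542  0.0394 0.0532]
```

Call:
jog_arm([
  {"dx":0.005,"dy":0,"dz":0,"turn":0},
  {"dx":0.01,"dy":0,"dz":0,"turn":0},
  {"dx":0.013,"dy":0,"dz":0,"turn":0},
  {"dx":0.013,"dy":0,"dz":0,"turn":0},
])

```text
time: 25.6
ee_pos: [0.5418, 0.0405, 0.0532]
ee_rot: [3.14, 0.005, 1.707]
ft_force: [-1.6, -15.0, 4.2]
opening: 0.0223
finger_force: 60.2
```

```bash
python3 st.py
```

```text
[[-0.0163  0.0024]] along -14.64 [-3.45   0.484  0.641] [0.5418 0.0405 0.0532]
```

Call:
jog_arm([
  {"dx":-0.02,"dy":0,"dz":0,"turn":0},
  {"dx":-0.04,"dy":0,"dz":0,"turn":0},
  {"dx":-0.06,"dy":0,"dz":0,"turn":0},
  {"dx":-0.06,"dy":0,"dz":0,"turn":0},
])

```text
time: 26.1
ee_pos: [0.5419, 0.0385, 0.0525]
ee_rot: [-3.141, 0.0, 1.709]
ft_force: [-1.6, -5.3, 0.2]
opening: 0.022
finger_force: 59.6
```

```bash
python3 st.py
```

```text
[[-0.0183  0.0027]] along -5.06 [-1.442  0.52   0.393] [0.5419 0.0385 0.0525]
```

Call:
jog_arm([
  {"dx":-0.01,"dy":0,"dz":0,"turn":0},
  {"dx":-0.02,"dy":0,"dz":0,"turn":0},
  {"dx":-0.02,"dy":0,"dz":0,"turn":0},
])

```text
time: 26.48
ee_pos: [0.5424, 0.0371, 0.0526]
ee_rot: [3.141, -0.0, 1.709]
ft_force: [-1.7, -2.3, -1.1]
opening: 0.0225
finger_force: 59.5
```

```bash
python3 st.py
```

```text
[[-0.0198  0.0023]] along -2.02 [-0.975  0.274  0.243] [0.5424 0.0371 0.0526]
```

Call:
jog_arm([
  {"dx":-0.02,"dy":0,"dz":0,"turn":0},
  {"dx":-0.03,"dy":0,"dz":0,"turn":0},
  {"dx":-0.03,"dy":0,"dz":0,"turn":0},
])

```text
time: 26.85
ee_pos: [0.543, 0.0342, 0.0527]
ee_rot: [3.141, -0.001, 1.709]
ft_force: [-0.0, 0.5, -0.9]
opening: 0.0219
finger_force: 59.6
```

```bash
python3 st.py
```

```text
[[-0.0227  0.0022]] along 0.51 [-0.036 -0.032 -0.022] [0.543  0.0342 0.0527]
```

Call:
jog_arm([
  {"dx":-0.1,"dy":0,"dz":0,"turn":0},
  {"dx":-0.3,"dy":0,"dz":0,"turn":0},
  {"dx":-0.5,"dy":0,"dz":0,"turn":0},
  {"dx":-0.6,"dy":0,"dz":0,"turn":0},
  {"dx":-0.6,"dy":0,"dz":0,"turn":0},
])

```text
time: 27.48
ee_pos: [0.551, -0.0266, 0.0526]
ee_rot: [3.141, 0.0, 1.707]
ft_force: [-0.8, 1.4, -1.7]
opening: 0.0222
finger_force: 59.6
```

```bash
python3 st.py
python3 - <<'E'
from h import *
u=np.array([np.cos(1.71),np.sin(1.71),0]);v=np.array([-u[1],u[0],0]);o=np.array([.542,.057,0])
pts=[o+u*x+v*y+[0,0,z] for x,y,z in((.04,0,.03),(.082,0,.046),(.13,0,.026),(.21,0,.026),(.26,0,.03))]
out=[]
for n in('wrist','side'):
    cap(n,n+'4'); p=proj(n+'4',np.array(pts)); print(n,p.round(0).tolist())
    im=cv2.imread(f'pics/{n}4.png'); c=p[1:4].mean(0).astype(int); h=max(40,int(np.abs(p[1:4]-c).max()+35)); 
    x0=max(0,c[0]-h);y0=max(0,c[1]-h); print('crop',x0,y0,h)
    out.append(cv2.resize(im[y0:c[1]+h,x0:c[0]+h],(400,500) if 0 else (400,400),interpolation=cv2.INTER_CUBIC))
cv2.imwrite('pics/c7.png',cv2.convertScaleAbs(np.hstack(out),alpha=1.6))
E
```

```text
[[-0.084   0.0027]] along 1.54 [ 0.048 -0.01  -0.014] [ 0.551  -0.0266  0.0526]
wrist [[322.0, 33.0], [323.0, -70.0], [322.0, -160.0], [323.0, -405.0], [324.0, -641.0]]
crop 93 0 229
side [[314.0, 178.0], [309.0, 162.0], [303.0, 156.0], [293.0, 137.0], [288.0, 124.0]]
crop 252 102 49
```

Call:
jog_arm([
  {"dx":-0.3,"dy":0,"dz":0,"turn":0},
  {"dx":-0.6,"dy":0,"dz":0,"turn":0},
  {"dx":-0.9,"dy":0,"dz":0,"turn":0},
])

```text
time: 27.95
ee_pos: [0.5636, -0.1142, 0.0525]
ee_rot: [-3.142, -0.001, 1.711]
ft_force: [0.2, 0.2, -1.1]
opening: 0.0224
finger_force: 59.6
```

Call:
jog_arm([
  {"dx":-0.2,"dy":0,"dz":0,"turn":0},
  {"dx":-0.3,"dy":0,"dz":0,"turn":0},
  {"dx":-0.3,"dy":0,"dz":0,"turn":0},
])

```text
time: 28.32
ee_pos: [0.5674, -0.1442, 0.0525]
ee_rot: [-3.141, -0.0, 1.709]
ft_force: [-1.1, -0.1, -1.7]
opening: 0.0222
finger_force: 59.5
```

```bash
python3 st.py
python3 - <<'E'
from h import *
cap('top','top5');cap('side','side5')
f=lambda n,a,b,c,d,w,h:cv2.convertScaleAbs(cv2.resize(cv2.imread(f'pics/{n}.png')[b:d,a:c],(w,h),interpolation=cv2.INTER_CUBIC),alpha=1.7)
T=(160,215,260,270)
col=np.vstack([f('top0',*T,540,297),f('top5',*T,540,297)])
S=(270,115,330,195)
c2=np.vstack([f('side0',*S,223,297),f('side5',*S,223,297)])
cv2.imwrite('pics/c8.png',np.hstack([col,c2]))
E
```

```text
[[-0.2028  0.0027]] along 0.07 [-0.063  0.012  0.054] [ 0.5674 -0.1442  0.0525]
```

View pics/c8.png

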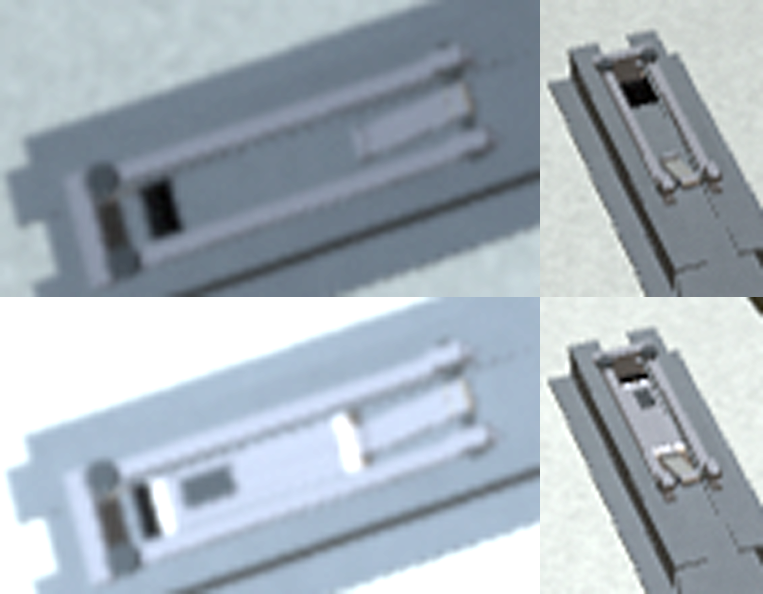

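The montage (top and side, before above and after below) shows the tin's white rear rim fully visible at about (347,443). The pawl's tip hangs right behind it at (360,445), as in the untouched picture. The dark bumper plate has moved from about (145,210) to (138,510). So the tin is caught, and I'm drawing the stick out.

Call:
jog_arm([
  {"dx":-0.3,"dy":0,"dz":-0.05,"turn":0},
  {"dx":-0.7,"dy":0,"dz":-0.1,"turn":0},
  {"dx":-1.0,"dy":0,"dz":-0.1,"turn":0},
])

```text
time: 28.8
ee_pos: [0.5819, -0.2438, 0.0631]
ee_rot: [3.141, 0.0, 1.71]
ft_force: [0.8, 0.8, -0.9]
opening: 0.0225
finger_force: 59.6
```

Call:
jog_arm([
  {"dx":-0.3,"dy":0,"dz":0,"turn":0},
  {"dx":-0.4,"dy":0,"dz":0,"turn":0},
  {"dx":-0.4,"dy":0,"dz":0.06,"turn":0},
  {"dx":-0.4,"dy":0,"dz":0.11,"turn":0},
  {"dx":-0.4,"dy":0,"dz":0.13,"turn":0},
  {"dx":-0.4,"dy":0,"dz":0.15,"turn":0},
  {"dx":-0.4,"dy":0,"dz":0.155,"turn":0},
  {"dx":-0.4,"dy":0,"dz":0.155,"turn":0},
])

```text
time: 29.8
ee_pos: [0.5868, -0.2831, 0.0472]
ee_rot: [3.142, 0.0, 1.709]
ft_force: [0.7, -0.3, -1.4]
opening: 0.022
finger_force: 59.6
```

```bash
python3 st.py
python3 - <<'E'
from h import *
u=np.array([np.cos(1.71),np.sin(1.71),0]);v=np.array([-u[1],u[0],0]);o=np.array([.542,.057,0])
xs=np.arange(.190,.222,.002)
for n in('top0','top5'):
    g=cv2.cvtColor(cv2.imread(f'pics/{n}.png'),6).astype(np.float32); r=0
    for y in(-.005,0,.005):
        p=proj(n,o+u*xs[:,None]+v*y+[0,0,.026]).astype(np.float32); r=r+cv2.remap(g,p[None,:,0],p[None,:,1],1)[0]/3
    print(n,r.round(0).tolist())
E
```

```text
[[-0.3431  0.0028]] along -0.36 [-0.066 -0.036  0.026] [ 0.5868 -0.2831  0.0472]
top0 [73.0, 73.0, 73.0, 73.0, 73.0, 70.0, 54.0, 23.0, 5.0, 8.0, 12.0, 17.0, 37.0, 60.0, 71.0, 71.0]
top5 [89.0, 91.0, 90.0, 90.0, 96.0, 113.0, 129.0, 142.0, 164.0, 174.0, 142.0, 69.0, 32.0, 43.0, 77.0, 100.0]
```

Call:
jog_arm([
  {"dx":0,"dy":0,"dz":0.005,"turn":0},
  {"dx":0,"dy":0,"dz":0.01,"turn":0},
  {"dx":0,"dy":0,"dz":0.01,"turn":0},
])

```text
time: 30.18
ee_pos: [0.5869, -0.2833, 0.0464]
ee_rot: [3.141, 0.0, 1.709]
ft_force: [0.1, 0.8, 1.5]
opening: 0.0222
finger_force: 59.8
```

Call:
jog_arm([
  {"dx":0,"dy":0,"dz":0,"turn":0},
  {"dx":0,"dy":0,"dz":0,"turn":0},
  {"dx":0,"dy":0,"dz":0,"turn":0},
  {"dx":0,"dy":0,"dz":0,"turn":0},
  {"dx":0,"dy":0,"dz":0,"turn":0},
  {"dx":0,"dy":0,"dz":0,"turn":0},
  {"dx":0,"dy":0,"dz":0,"turn":0},
], claw=1)

```text
time: 31.05
ee_pos: [0.5868, -0.2831, 0.0461]
ee_rot: [-3.142, -0.0, 1.709]
ft_force: [0.7, 0.4, -0.0]
opening: 0.0856
finger_force: 0.0
```

Call:
jog_arm([
  {"dx":0,"dy":0,"dz":-0.2,"turn":0},
  {"dx":0,"dy":0,"dz":-0.6,"turn":0},
  {"dx":0,"dy":0,"dz":-1.0,"turn":0},
  {"dx":0,"dy":0,"dz":-1.0,"turn":0},
  {"dx":0,"dy":0,"dz":-1.0,"turn":0},
])

```text
time: 31.68
ee_pos: [0.5865, -0.2828, 0.1456]
ee_rot: [-3.141, -0.001, 1.709]
ft_force: [-0.1, 0.0, -0.1]
opening: 0.0857
finger_force: 0.0
```

```bash
python3 st.py
python3 - <<'E'
from h import *
cap('wrist','w6');cap('side','s6'); cap('top','top6')
im=cv2.imread('pics/s6.png'); hsv=cv2.cvtColor(im,40)
m=cv2.inRange(hsv,(8,70,40),(22,255,255)); m[:200]=0
for c in cv2.findContours(m,0,2)[0]:
    if cv2.contourArea(c)>150: print('side wood',cv2.boundingRect(c))
u=np.array([np.cos(1.71),np.sin(1.71),0]);v=np.array([-u[1],u[0],0]);o=np.array([.542,.057,0])
g=o-u*.341+v*.0028
pts=np.array([g+u*x+v*y+[0,0,z] for x in(-.04,.15) for y in(-.015,.015) for z in(0,.012)]+[g+u*x+v*y+[0,0,.085] for x in(-.018,.018) for y in(-.012,.012)])
p=proj('s6',pts);print('expected box',p.min(0),p.max(0)-p.min(0))
im=cv2.imread('pics/w6.png'); m=cv2.inRange(cv2.cvtColor(im,40),(8,70,40),(22,255,255))
for c in cv2.findContours(m,0,2)[0]:
    if cv2.contourArea(c)>500: print('wrist wood',cv2.boundingRect(c),cv2.minAreaRect(c))
p=proj('w6',pts);print('expected',p.min(0),p.max(0)-p.min(0))
E
```

```text
[[-0.3427  0.0031]] along 0.02 [ 0.009 -0.036  0.028] [ 0.5865 -0.2828  0.1456]
side wood (345, 257, 48, 78)
expected box [341.80325242 252.23474749] [50.21041429 81.59601692]
wrist wood (307, 32, 31, 192) ((321.9999694824219, 127.49998474121094), (29.999996185302734, 190.99996948242188), 0.0)
expected [302.75983079  31.18822626] [ 31.41566042 192.45511499]
```

```bash
python3 -c "
from plant import manip
print(manip.finish_job())"
```

```text
the job is handed in; nothing more can be done
None
```

The job is handed in (the hand-in returned no verdict): the last camera check showed the tin held by the catch against the bumper, and the stick lies flat on the table, its nose about 40 mm clear of the lane; I moved nothing near the cans or jar, but didn't re-measure them.

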